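Seat the pounding board and lock the toggle clamp

TASK

Ready the pounding board for punching: push the white board along the channel of the holding fixture until it sits fully home against the end stop, then press the black-gripped lever of the toggle clamp over its dead point until it snaps down and stays locked, so that the rubber foot clamps the board. Only push the board, never lift it, and leave all the other things where they are.

Things in the scene. Friction and masses are not known exactly. Their poses are not given: they have to be found in the camera images.
- fixture: Fixture fixed to the table: plywood base 12 mm thick (x -68 to 130, y -95 to 100 mm in its frame) with a channel along y, 114 mm wide, between two aluminium fences 10 mm wide and 10 mm above the base. Channel's -y end open, +y end closed by the stop. Origin: table height, under mid-channel; z up; x roughly away from the robot, y to its left, turned by its yaw. Toggle clamp behind the far (+x) fence.
- end_stop (a point): Middle of the inner face of the end stop (0, 85, 20 mm in the fixture's frame), an aluminium bar 114 mm long across the channel that rises 16 mm above the base.
- board: White plastic board 110 x 162 x 12 mm, 0.14 to 0.3 kg, loose, flat on the base in the channel, 162 mm side along the fixture's y. It starts 30 to 55 mm short of the stop; its -y end sticks out of the channel over the edge of the base and can be pushed there on the end face (12 to 24 mm above the table). Origin: centre of underside; y along the 162 mm side.
- board_seat (a point): Point on the fixture's base where the board's origin lies when the board touches the end stop (0, +4, +12 mm in the fixture's frame).
- clamp_pivot (a point): Middle of the lever's hinge pin (45, -30, 103 mm in the fixture's frame), between two upright steel cheek plates (32 mm over their outsides, up to 116 mm above the table). The pin runs along the fixture's y; the lever swings in the fixture's x-z plane.
- handle_press (a point): Point on the centre line of the lever's round black grip, 85 mm from the pin; moves with the lever. The grip has radius 9 mm and reaches from 36 to 121 mm from the pin; the steel bar below it has radius 5.5 mm.
- clamp_lever (a joint): Lever angle (rad). The grip rises 1.2 minus this value above level, towards the fixture's +x; the angle grows as the lever is pushed away (+x) and down. Starts fully raised, at 0; the foot meets the board at about 0.5, and from there the lever springs back if let go. Dead point 0.9; past it it snaps by itself to its stop at 1.15, locked, grip nearly level. Takes about 4 to 8 N at the grip.
- clamp_foot: Spring-loaded rubber foot, 20 mm across, at the end of the clamp's pressing arm, over the channel (about 10, -30 mm in the fixture's frame when down). While the lever is up it is about 20 mm clear of the board; it comes down on it as the lever is pushed over. Origin: on the arm's centre line, 31 mm above the foot's underside.
- beeswax: Yellow-brown block of beeswax, 34 x 52 x 19 mm, loose on the fixture's base behind the far fence, beside the clamp; to be left alone. Origin: centre of its underside.
- pricking_iron: Steel pricking iron with four teeth, 24 x 102 x 10 mm, loose on the table to the left of the fixture; to be left alone. Origin: centre of its underside.
- bone_folder: Flat bone folder, 22 x 136 x 6 mm, loose on the table; to be left alone. Origin: centre of its underside.
- edge_beveler: Edge beveler with a turned wooden handle, 19 x 147 x 19 mm, loose on the table; to be left alone. Origin: centre of its underside.
- thread_spool: Spool of black thread, 44 x 53 x 36 mm, loose on the table at the right; to be left alone. Origin: centre of its underside.
- mallet: Rawhide mallet, 72 x 204 x 46 mm, loose on the table; to be left alone. Origin: centre of its underside.

How it is judged:
By the outcome, as a careful person would: the job done as asked, in the order asked, and still so for the second after the job is handed in, with the robot touching nothing.
It also fails if it takes over 48 s, if anything falls off the work surface, if the arm or the gripper's body presses on something with over 40 N, if the wrist force passes 120 N, or if a joint passes its speed limit or range.

ROBOT

A 6-joint arm with a two-finger parallel gripper is mounted at the origin on a cart in front of the work surface, level with it; the furniture and walls round the work are solid. World frame = base frame: x ahead of the robot, y to its left, z up, the work surface at z = 0. Lengths are in m, angles in rad, forces in N, time in s.
With the tool pointing down it reaches from about 0.35 to 0.975 m from the base axis. Payload 4.9 kg.
Tool frame: the origin (TCP) lies at the very end of the fingers, on their centre line; the grasp point (between the pads) lies 19 mm behind it; z points along the fingers, y is the line along which they close (so a half turn about z gives the same grasp; the last joint's range is limited). The gripper opens to 85 mm and grips with 20 to 120 N. Pads are 22 mm wide; open, the fingers measure 114 mm over their backs; the gripper's body (76 mm by 85 mm) begins 54 mm behind the grasp point. The pads swing forward as they close: fully open they stand 13 mm farther back than shut.
Start: joints at [-1.335, 0.053, 1.613, -0, 1.476, -0.119], TCP at [0.217, -0.586, 0.209] pointing down, gripper open.
Joint ranges: [-3.01, 3.01], [-1.01, 2.22], [0.06, 2.58], [-1.02, 4.17], [0.09, 2.62], [-3.14, 3.14]. Speed limits (rad/s): [2.57, 2.57, 3.14, 3.14, 3.14, 3.14].

INTERFACE

Orientations are given as a rotation vector (axis times angle).
In Python, from station import get_obs, get_image, finish_job gives the robot as it stands. The module is installed in compiled form; this text tells all that it offers.
- The arm moves only by the tool carry_out, never from a script. Its argument "rows" is a list of rows, each a list of 7 numbers: the turn, a rotation vector about the tool's x, y, z as a fraction of full scale, then the shift along the tool's x, y, z as a fraction of full scale, then the closure, from -1 (fully open) to 1 (shut). A call has 1 to 5 rows; each row is the pose to reach, as a shift and turn from the pose commanded when the call began, along the tool's axes at that moment, turning the shorter way round; what a row does not reach only later rows make up. Full scale, the value 1, is 300 mm for a shift and pi rad for a turn. A row lasts 1/10 s, in which the tool goes at most 50 mm and 8.59 degrees, less where a joint would pass 70% of its speed; a pose out of reach is approached as far as the arm can. A call with a number of a shift or a turn outside -1 to 1 is refused whole. A call with a gripper value outside its range is refused whole. The fingers move at their own pace and stop on an object; "force" is the grip in N (left out, the last holds). Time passes only in rows, so rows that repeat a pose let the fingers close. It gives the time, the measured TCP pose, the force, the opening and the grip force at its end, in the units of the state.
- get_obs(): the state, without advancing time (a new reading comes with each control period).
- get_image(name): name is "scene" or "top" or "wrist"; returns a dict with "img" (400x640x3 uint8, blue, green, red), "mtx" (3x3 intrinsics, pixels), "R" (3x3) and "t" (3): a world point X has camera coordinates R X + t. Camera axes: x right, y down, z forward; pixel columns grow to the right and rows downward; lengths in m; the calibration is good to about 2 mm. The wrist camera is an equidistant fisheye: a pixel r from the principal point sees the ray r / f radians off the axis. A picture is of the moment at which its call begins. There is no depth.
- finish_job(): hands the job in; it is judged then, once.
The state is a dict: "t": time; "q": joint angles; "dq": joint speeds; "effort": joint torques, N m; "tool_pos": TCP position; "tool_rot": TCP orientation; "contact_force": force on the tool from outside, world axes, zero at the start; "wrist_torque": the same for the moment, N m; "opening": finger opening in m; "grip_force": force on a finger pad.
Only numpy, scipy, OpenCV 4.12 (cv2) and the standard library are available. Lean on these libraries where they do the work, as an engineer would, in place of code of your own. Each camera call takes 0.05 s, during which the arm holds its last target. There are 200 camera calls.

## Working session

There is one attempt and no reset: what is moved stays moved. The work goes in short steps, Python scripts to look and compute and a tool call to move; the robot and the scene stay as the last step left them, time stands still between calls to the robot, and variables do not carry over. Pictures are saved under pics/ and viewed, at most 10 in all, crops included, and the job is handed in when it is done.

Besides the shell and the picture viewer there is one more tool, called after "Request:" in YAML: its name, and indented under it one key for each argument. carry_out: Moves the arm, as the interface text tells. Shift numbers are shares of 300 mm and turn numbers shares of pi rad, none past 1 either way. Its arguments: {"type":"object","properties":{"rows":{"type":"array"},"force":{"type":"number"}},"required":["rows"]}

```bash
mkdir -p pics; cat > h.py <<'E'
import numpy as np, cv2
from station import get_obs, get_image
from scipy.spatial.transform import Rotation as Ro
def ray(im,u,v):
    K=im['mtx'];R=np.array(im['R']);t=np.array(im['t'])
    d=R.T@np.linalg.inv(K)@np.array([u,v,1.]); return -R.T@t,d
def onplane(im,u,v,z):
    c,d=ray(im,u,v); return c+d*(z-c[2])/d[2]
def proj(im,X):
    p=np.array(im['mtx'])@(np.array(im['R'])@np.array(X)+np.array(im['t'])); return p[:2]/p[2]
E
python3 - <<'E'
from h import *
import pickle
for n in ['scene','top']:
    im=get_image(n); cv2.imwrite(f'pics/{n}0.png',im['img']); pickle.dump(im,open(n+'.pkl','wb'))
    print(n,im['mtx'].tolist(),np.round(-np.array(im['R']).T@im['t'],3))
o=get_obs(); print(o['t'],o['tool_pos'],o['tool_rot'])
E
```

```text
scene [[435.73667682277767, 0.0, 321.8171721355452], [0.0, 435.73667682277767, 197.0926945618043], [0.0, 0.0, 1.0]] [ 1.12  -0.428  1.209]
top [[397.1349075680124, 0.0, 317.9780914700525], [0.0, 397.1349075680124, 197.82404732826168], [0.0, 0.0, 1.0]] [ 0.393 -0.02   1.143]
0.1 [ 0.21698668 -0.58548392  0.20759704] [-3.09047611e+00 -5.54115004e-01  1.86422892e-04]
```

View pics/top0.png

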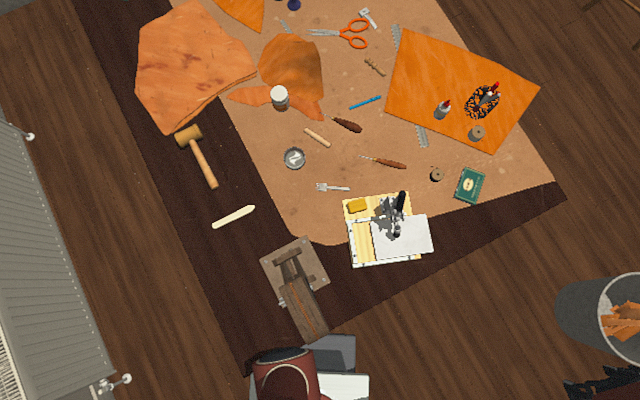

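View pics/scene0.png

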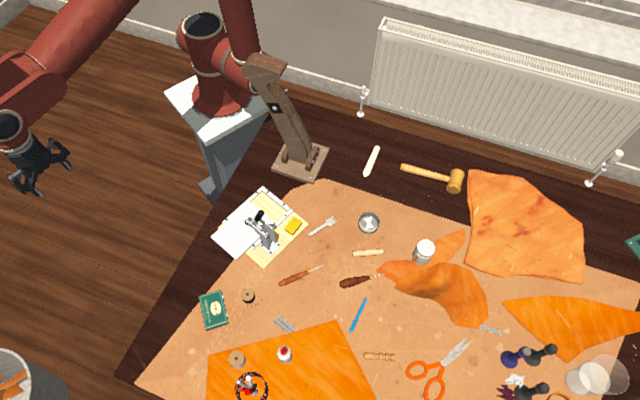

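The top view shows the fixture around (385,230), with the white board sticking out to the right to (433,245), the clamp at (395,212) and the beeswax at (357,205). A tall wooden stand is at (295,280). I'll enlarge both views.

```bash
python3 - <<'E'
import pickle; from h import *
a=pickle.load(open('top.pkl','rb'))['img'][180:280,335:445]
b=pickle.load(open('scene.pkl','rb'))['img'][180:275,205:315]
a=cv2.resize(a,None,fx=5,fy=5,interpolation=cv2.INTER_CUBIC);b=cv2.resize(b,None,fx=5,fy=5,interpolation=cv2.INTER_CUBIC)
cv2.imwrite('pics/c0.png',a);cv2.imwrite('pics/c1.png',b)
E
```

```text
(no output)
```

View pics/c0.png

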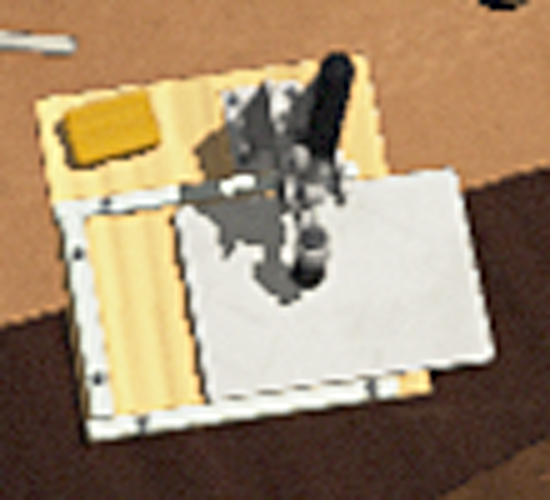

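View pics/c1.png

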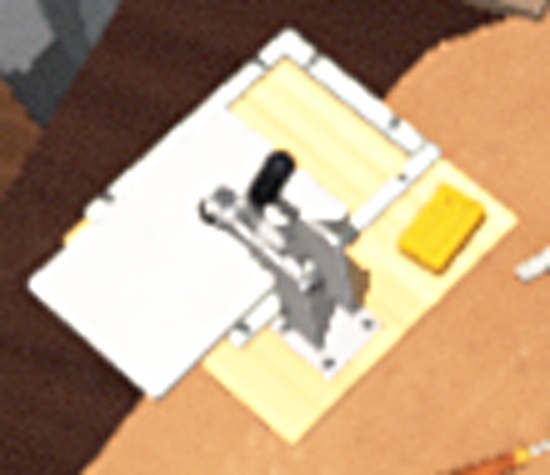

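The crops show the board's corners in the top crop at (175,208), (460,172), (493,358) and (208,402). The base corners are at (37,100), (362,53) and (432,393), and the black grip tip is at (338,62). In the scene crop the board's outer corners are at (30,285) and (155,397).

```bash
python3 - <<'E'
import pickle; from h import *
T=pickle.load(open('top.pkl','rb'));S=pickle.load(open('scene.pkl','rb'))
f=lambda p:(335+p[0]/5-.4,180+p[1]/5-.4); g=lambda p:(205+p[0]/5-.4,180+p[1]/5-.4)
src=[];dst=[]
def fit(L,P):
    L=np.array(L,float);P=np.array(P)[:,:2]
    lc=L-L.mean(0);pc=P-P.mean(0)
    yaw=np.arctan2((lc[:,0]*pc[:,1]-lc[:,1]*pc[:,0]).sum(),(lc*pc).sum())
    R=np.array([[np.cos(yaw),-np.sin(yaw)],[np.sin(yaw),np.cos(yaw)]])
    t=P.mean(0)-R@L.mean(0); return yaw,t,np.round((P-(L@R.T+t))*1000,1)
base=[(.130,.100),(.130,-.095),(-.068,-.095)]
yt=fit(base,[onplane(T,*f(p),.012) for p in [(37,100),(362,53),(432,393)]]);print('fix top',yt)
ys=fit(base[:2],[onplane(S,*g(p),.012) for p in [(518,218),(293,443)]]);print('fix scene',ys)
bl=[(.055,.081),(.055,-.081),(-.055,-.081),(-.055,.081)]
print('board top',fit(bl,[onplane(T,*f(p),.024) for p in [(175,208),(460,172),(493,358),(208,402)]]))
print('board outer scene',[np.round(onplane(S,*g(p),.024),4) for p in [(30,285),(155,397)]])
print('board outer top',[np.round(onplane(T,*f(p),.024),4) for p in [(493,358),(460,172)]])
for yaw,t,_ in (yt,ys):
    R=Ro.from_euler('z',yaw).as_matrix(); a=1.2
    for im,h in ((T,0),(S,1)):
        for L in [(0,.085,.028),(.045,-.03,.103),(.045+.121*np.cos(a),-.03,.103+.121*np.sin(a)),(.010,-.03,.07)]:
            X=R@np.array(L)+[*t,0]; p=proj(im,X); o=(335,205)[h]; print(np.round(X,4),np.round(((p[0]-o+.4)*5,(p[1]-180+.4)*5)))
print(proj(S,[0.35,.0,.02]))
E
```

```text
fix top (np.float64(0.1829846505218222), array([ 0.51590608, -0.19492724]), array([[ 0.4, -1.5],
       [-0. ,  1.7],
       [-0.4, -0.2]]))
fix scene (np.float64(0.1820783616191818), array([ 0.51672587, -0.19538673]), array([[ 0., -0.],
       [-0.,  0.]]))
board top (np.float64(0.17404138145948098), array([ 0.52394101, -0.24377402]), array([[-0.3,  0.7],
       [-1.5, -1.6],
       [ 2.1,  0.8],
       [-0.3,  0.1]]))
board outer scene [array([ 0.4872, -0.3334,  0.024 ]), array([ 0.5936, -0.3137,  0.024 ])]
board outer top [array([ 0.4859, -0.3322,  0.024 ]), array([ 0.5906, -0.3156,  0.024 ])]
[ 0.5004 -0.1113  0.028 ] [ 99. 316.]
[ 0.5656 -0.2162  0.103 ] [311. 187.]
[ 0.6087 -0.2083  0.2158] [339.  60.]
[ 0.5312 -0.2226  0.07  ] [312. 260.]
[ 0.5004 -0.1113  0.028 ] [347.  98.]
[ 0.5656 -0.2162  0.103 ] [251. 209.]
[ 0.6087 -0.2083  0.2158] [284. 159.]
[ 0.5312 -0.2226  0.07  ] [216. 199.]
[ 0.5013 -0.1118  0.028 ] [ 99. 315.]
[ 0.5664 -0.2167  0.103 ] [312. 186.]
[ 0.6095 -0.2088  0.2158] [340.  59.]
[ 0.532  -0.2231  0.07  ] [313. 258.]
[ 0.5013 -0.1118  0.028 ] [347.  99.]
[ 0.5664 -0.2167  0.103 ] [251. 210.]
[ 0.6095 -0.2088  0.2158] [284. 161.]
[ 0.532  -0.2231  0.07  ] [216. 201.]
[275.38038993 152.20133254]
```

```bash
cat >> h.py <<'E'
YAW=.1825; FT=np.array([.5163,-.1952,0]); FR=Ro.from_euler('z',YAW)
def rows(*targets):
    """target: local x,y,z, tilt about tool x, tilt about tool y (deg)"""
    o=get_obs(); p=np.array(o['tool_pos']); R=Ro.from_rotvec(o['tool_rot'])
    print('t',round(o['t'],2),'local',np.round(FR.inv().apply(p-FT)*1000,1),'F',np.round(FR.inv().apply(o['contact_force']),1),'open',o['opening'])
    for x,y,z,ax,ay in targets:
        G=FR*Ro.from_euler('x',np.pi)*Ro.from_euler('xy',[ax,ay],degrees=True)
        s=R.inv().apply(FT+FR.apply([x,y,z])-p)/.3; r=(R.inv()*G).as_rotvec()/np.pi
        print(np.round(r,4).tolist(),np.round(s,4).tolist())
E
python3 -c "
from h import *
rows((-.01,-.2,.10,10,0))"
```

```text
t 0.1 local [-365.2 -329.5  207.6] F [ 0.1 -0.1 -0.2] open 0.08568951055800941
[0.0548, 0.0048, 0.0547] [1.2403, -0.2215, 0.3593]
```

Request:
carry_out:
  rows:
    - [0.055,0.005,0.055,0.95,-0.17,0.27,1]
    - [0.055,0.005,0.055,0.95,-0.17,0.27,1]
    - [0.055,0.005,0.055,0.95,-0.17,0.27,1]
    - [0.055,0.005,0.055,0.95,-0.17,0.27,1]
    - [0.055,0.005,0.055,0.95,-0.17,0.27,1]
  force: 60

```text
t: 0.6
tool_pos: [0.4259, -0.4626, 0.1401]
tool_rot: [-2.956, -0.268, 0.023]
contact_force: [0.9, -0.5, -0.1]
opening: 0.0121
grip_force: 0.0
```

```bash
python3 -c "
from h import *
rows((-.01,-.2,.06,10,0))"
```

```text
t 0.6 local [-137.5 -246.6  140.1] F [ 0.8 -0.7 -0.1] open 0.012085730424442536
[0.0001, -0.0002, -0.0004] [0.4246, -0.1073, 0.29]
```

Request:
carry_out:
  rows:
    - [0,0,0,0.425,-0.107,0.29,1]
    - [0,0,0,0.425,-0.107,0.29,1]
    - [0,0,0,0.425,-0.107,0.29,1]
    - [0,0,0,0.425,-0.107,0.29,1]
    - [0,0,0,0.425,-0.107,0.29,1]

```text
t: 1.1
tool_pos: [0.5415, -0.3932, 0.0591]
tool_rot: [-2.954, -0.272, 0.027]
contact_force: [0.6, -0.4, -0.4]
opening: 0.0001
grip_force: 0.0
```

```bash
python3 -c "
from h import *
rows((-.01,-.165,.018,10,0),(-.01,-.15,.018,10,0))"
```

```text
t 1.1 local [ -11.1 -199.2   59.1] F [ 0.5 -0.5 -0.4] open 8.764339968235183e-05
[-0.0006, 0.0006, 0.0004] [0.0042, -0.0884, 0.1548]
[-0.0006, 0.0006, 0.0004] [0.0043, -0.1376, 0.1635]
```

Request:
carry_out:
  rows:
    - [0,0,0,0.004,-0.088,0.153,1]
    - [0,0,0,0.004,-0.088,0.153,1]
    - [0,0,0,0.004,-0.088,0.153,1]

```text
t: 1.4
tool_pos: [0.5352, -0.3616, 0.0201]
tool_rot: [-2.956, -0.268, 0.025]
contact_force: [-0.1, -0.5, 1.0]
opening: 0.0001
grip_force: 0.0
```

```bash
python3 -c "
from h import *
rows(*[(-.01,y,.017,10,0) for y in (-.155,-.145,-.135,-.125,-.115)])
im=get_image('scene'); cv2.imwrite('pics/p1.png',cv2.resize(im['img'][160:290,180:330],None,fx=4,fy=4,interpolation=cv2.INTER_CUBIC))"
```

```text
t 1.4 local [ -11.7 -167.    20.1] F [-0.2 -0.4  1. ] open 0.00012917214202381446
[-0.0, 0.0002, -0.0006] [0.0055, -0.0377, 0.0172]
[-0.0, 0.0002, -0.0006] [0.0054, -0.0706, 0.023]
[-0.0, 0.0002, -0.0006] [0.0053, -0.1034, 0.0287]
[-0.0, 0.0002, -0.0006] [0.0053, -0.1362, 0.0345]
[-0.0, 0.0002, -0.0006] [0.0052, -0.169, 0.0403]
```

View pics/p1.png

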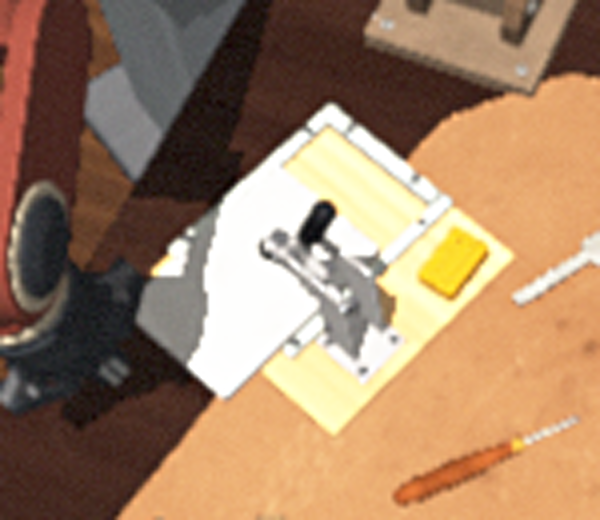

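The gripper stands just off the board's outer end at (130,300), and the lever is up. I'll push slowly.

Request:
carry_out:
  rows:
    - [0,0,0,0.005,-0.038,0.008,1]
    - [0,0,0,0.005,-0.07,0.013,1]
    - [0,0,0,0.005,-0.103,0.018,1]
    - [0,0,0,0.005,-0.136,0.024,1]
    - [0,0,0,0.005,-0.169,0.03,1]

```text
t: 1.95
tool_pos: [0.5288, -0.3097, 0.0207]
tool_rot: [-2.957, -0.27, 0.022]
contact_force: [0.2, 1.9, -0.8]
opening: 0.0002
grip_force: 0.0
```

```bash
python3 -c "
from h import *
rows(*[(-.01,y,.017,10,0) for y in (-.11,-.105,-.1,-.096,-.093)])"
```

```text
t 1.95 local [  -8.5 -114.8   20.7] F [ 0.5  1.9 -0.8] open 0.00019192172811989018
[0.0005, -0.0003, -0.0002] [-0.0052, -0.0137, 0.015]
[0.0005, -0.0003, -0.0002] [-0.0052, -0.0301, 0.0179]
[0.0005, -0.0003, -0.0002] [-0.0052, -0.0465, 0.0208]
[0.0005, -0.0003, -0.0002] [-0.0052, -0.0597, 0.0231]
[0.0005, -0.0003, -0.0002] [-0.0052, -0.0695, 0.0248]
```

```bash
python3 -c "
from h import *
im=get_image('top'); cv2.imwrite('pics/p2.png',cv2.resize(im['img'][180:280,335:455],None,fx=5,fy=5,interpolation=cv2.INTER_CUBIC)); rows()"
```

```text
t 2.0 local [  -8.5 -113.1   20.4] F [ 0.8  0.1 -0.9] open 9.063142577219351e-05
```

View pics/p2.png

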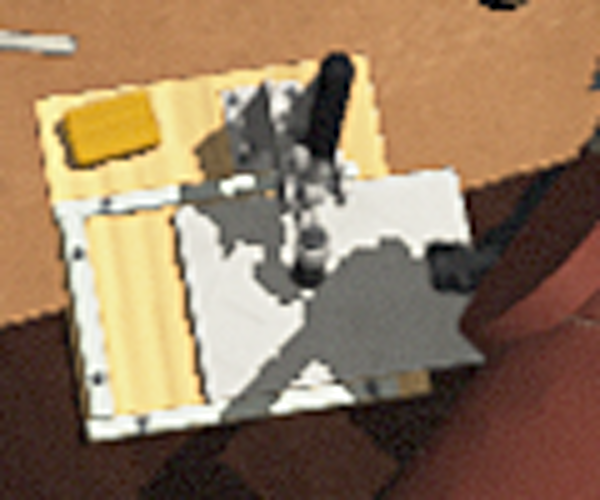

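The board has not moved: its left edge is still at (175,208). The finger is seen at (450,268), over the board's outer part. I'll compare that with where the TCP should project.

```bash
python3 -c "
from h import *
T=get_image('top');S=get_image('scene');p=np.array(get_obs()['tool_pos'])
f=lambda u:(np.round((u[0]-335+.4)*5),np.round((u[1]-180+.4)*5))
R=Ro.from_rotvec(get_obs()['tool_rot'])
for k in (0,.03,.06): print('tcp top',f(proj(T,p-R.apply([0,0,k]))))
cv2.imwrite('pics/p3.png',cv2.resize(S['img'][190:270,190:290],None,fx=6,fy=6,interpolation=cv2.INTER_CUBIC))
g=lambda X:np.round((proj(S,X)-[190,190]+.4)*6)
print('tcp scene',g(p),'board end corners',[g(FT+FR.apply([x,-.130,.024])) for x in (-.056,.054)],[g(FT+FR.apply([0,-.095,.012]))])
rows()"
```

```text
tcp top (np.float64(450.0), np.float64(281.0))
tcp top (np.float64(473.0), np.float64(273.0))
tcp top (np.float64(497.0), np.float64(266.0))
tcp scene [213. 318.] board end corners [array([124., 278.]), array([276., 415.])] [array([257., 308.])]
t 2.1 local [  -8.5 -114.8   20.4] F [-0.5  0.4 -0.6] open -5.335967568949051e-05
```

View pics/p3.png

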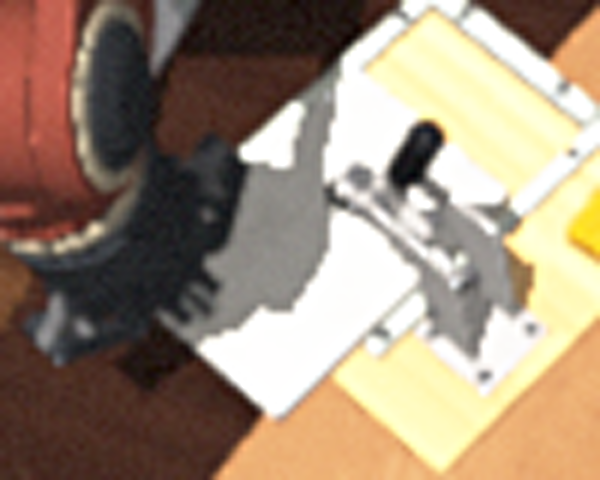

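The finger ends at about (215,290), higher in the picture than the predicted TCP at (213,318). So the fingers are above or on top of the board, and the board is still in place. I'll back off and touch the table to find the true tip height.

Request:
carry_out:
  rows:
    - [0,0,0,0,0,-0.06,1]
    - [0,0,0,0,0.1,-0.06,1]
    - [0,0,0,0,0.2,-0.06,1]
    - [0,0,0,0,0.2,-0.04,1]
    - [0,0,0,0,0.2,-0.04,1]

```text
t: 2.6
tool_pos: [0.5397, -0.3713, 0.0219]
tool_rot: [-2.956, -0.267, 0.023]
contact_force: [0.6, 0.9, 0.3]
opening: 0.0002
grip_force: 0.0
```

```bash
python3 -c "
from h import *
rows(*[(-.01,-.175,z,10,0) for z in (.014,.01,.006)])"
```

```text
t 2.6 local [  -9.  -177.4   21.9] F [0.8 0.8 0.3] open 0.00023483909580793684
[0.0001, -0.0002, -0.0007] [-0.0035, -0.0033, 0.0275]
[0.0001, -0.0002, -0.0007] [-0.0035, -0.001, 0.0406]
[0.0001, -0.0002, -0.0007] [-0.0035, 0.0013, 0.0537]
```

Request:
carry_out:
  rows:
    - [0,0,0,0,0,0.015,1]
    - [0,0,0,0,0,0.03,1]
    - [0,0,0,0,0,0.04,1]
    - [0,0,0,0,0,0.04,1]

```text
t: 3.0
tool_pos: [0.5392, -0.3677, 0.0094]
tool_rot: [-2.955, -0.27, 0.024]
contact_force: [-0.1, -0.4, 0.2]
opening: -0.0001
grip_force: 0.0
```

```bash
python3 -c "
from h import *
rows()"
```

```text
t 3.0 local [  -8.8 -173.8    9.4] F [-0.2 -0.4  0.2] open -0.00014010082578585616
```

Request:
carry_out:
  rows:
    - [0,0,0,0,0,0.01,1]
    - [0,0,0,0,0,0.02,1]
    - [0,0,0,0,0,0.02,1]

```text
t: 3.3
tool_pos: [0.5391, -0.3673, 0.0037]
tool_rot: [-2.956, -0.269, 0.023]
contact_force: [0.0, 1.2, -0.9]
opening: 0.0004
grip_force: 0.0
```

```bash
python3 -c "
from h import *
rows()
S=get_image('scene');p=np.array(get_obs()['tool_pos'])
cv2.imwrite('pics/p4.png',cv2.resize(S['img'][200:270,180:280],None,fx=8,fy=8,interpolation=cv2.INTER_CUBIC))
g=lambda X:np.round((proj(S,X)-[180,200]+.4)*8)
print('tcp scene',g(p))"
```

```text
t 3.3 local [  -8.8 -173.4    3.7] F [ 0.3  1.2 -0.9] open 0.0004237124289080837
tcp scene [253. 472.]
```

View pics/p4.png

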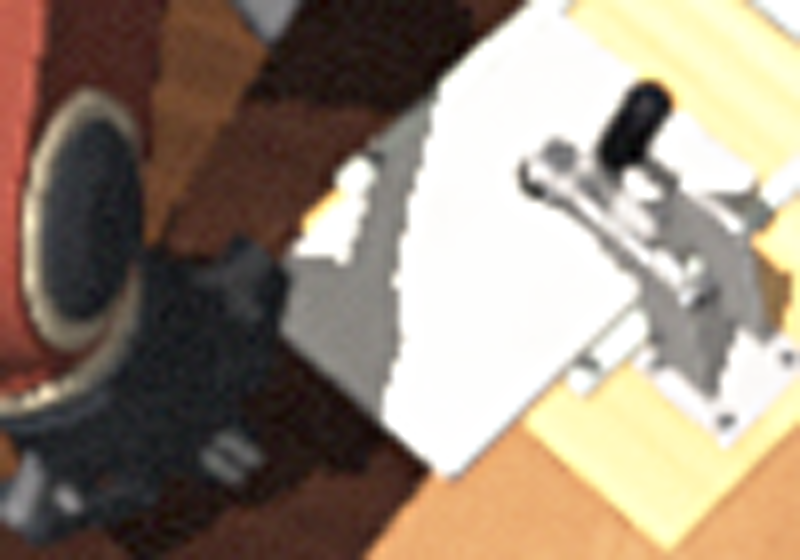

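The fingertips show as two bars ending near (250,465), a few mm short of the TCP projection at (253,472). There is still no contact with the table, so I'll probe further down in small steps.

Request:
carry_out:
  rows:
    - [0,0,0,0,0,0.01,1]
    - [0,0,0,0,0,0.02,1]
    - [0,0,0,0,0,0.02,1]

```text
t: 3.65
tool_pos: [0.5389, -0.3663, -0.0024]
tool_rot: [-2.956, -0.269, 0.023]
contact_force: [-0.9, 0.2, -0.1]
opening: 0.0001
grip_force: 0.0
```

```bash
python3 -c "
from h import *
rows()"
```

```text
t 3.65 local [  -8.8 -172.3   -2.4] F [-0.8  0.4 -0.1] open 0.00010868928161592301
```

Request:
carry_out:
  rows:
    - [0,0,0,0,0,0.01,1]
    - [0,0,0,0,0,0.02,1]
    - [0,0,0,0,0,0.02,1]

```text
t: 3.95
tool_pos: [0.5387, -0.3653, -0.0083]
tool_rot: [-2.956, -0.269, 0.023]
contact_force: [0.0, -1.0, -0.2]
opening: 0.0004
grip_force: 0.0
```

```bash
python3 -c "
from h import *
rows()"
```

```text
t 3.95 local [  -8.9 -171.3   -8.3] F [-0.1 -1.  -0.2] open 0.000357072703740137
```

Request:
carry_out:
  rows:
    - [0,0,0,0,0,0.007,1]
    - [0,0,0,0,0,0.014,1]
    - [0,0,0,0,0,0.02,1]
    - [0,0,0,0,0,0.02,1]

```text
t: 4.35
tool_pos: [0.5386, -0.3644, -0.0139]
tool_rot: [-2.956, -0.269, 0.023]
contact_force: [0.4, -1.0, -0.2]
opening: -0.0
grip_force: 0.0
```

```bash
python3 -c "
from h import *
o=get_obs(); print(np.round(o['q'],4),np.round(o['effort'],1),o['wrist_torque'])
rows()"
```

```text
[-0.7572  0.4144  1.5931  0.1072  1.2763  0.5936] [ -0.  -49.2 -31.5   0.3   0.4  -0. ] [-0.08257318 -0.0211992  -0.00210193]
t 4.35 local [  -8.7 -170.4  -13.9] F [ 0.2 -1.  -0.2] open -2.096623949776233e-05
```

Request:
carry_out:
  rows:
    - [0,0,0,0,0,0.007,1]
    - [0,0,0,0,0,0.014,1]
    - [0,0,0,0,0,0.02,1]
    - [0,0,0,0,0,0.02,1]

```text
t: 4.75
tool_pos: [0.5385, -0.3634, -0.0198]
tool_rot: [-2.956, -0.269, 0.023]
contact_force: [0.9, -0.1, 0.6]
opening: 0.0001
grip_force: 0.0
```

```bash
python3 -c "
from h import *
rows()"
```

```text
t 4.75 local [  -8.7 -169.4  -19.8] F [ 0.8 -0.2  0.6] open 8.820571842109247e-05
```

```bash
python3 -c "
from h import *
T=get_image('top');S=get_image('scene');W=get_image('wrist');p=np.array(get_obs()['tool_pos'])
for im in (T,S):
    u=np.round(proj(im,p)).astype(int); im['img'][u[1],u[0]]=(0,255,0)
    u=np.round(proj(im,[p[0],p[1],0])).astype(int); im['img'][u[1],u[0]]=(255,0,255)
    print(u)
c=lambda i,y,x:cv2.resize(i[y:y+100,x:x+133],(400,300),interpolation=cv2.INTER_CUBIC)
a=np.hstack([c(T['img'],200,380),c(S['img'],190,160)]); b=np.hstack([cv2.resize(W['img'],(400,250)),cv2.resize(T['img'],(400,250))])
cv2.imwrite('pics/p5.png',np.vstack([a,b]))"
```

```text
[441 234]
[213 258]
```

View pics/p5.png

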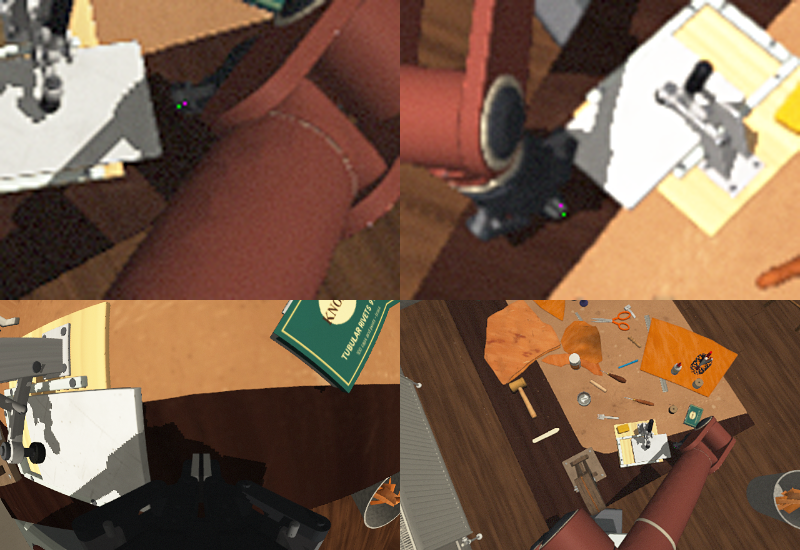

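The wrist view at lower left shows the closed finger tip at wrist pixel (320,245). The board's outer end corners are at about (219,141) and (237,339), and the fingers are clearly in front of the board end. I'll compare these pixels with what the kinematics predict.

```bash
python3 -c "
from h import *
W=get_image('wrist');o=get_obs();p=np.array(o['tool_pos']);R=Ro.from_rotvec(o['tool_rot'])
K=np.array(W['mtx']);print(K.tolist(),'cam',-np.array(W['R']).T@W['t'])
def pw(X):
    c=W['R']@np.array(X)+W['t']; r=np.hypot(c[0],c[1]); th=np.arctan2(r,c[2]); return np.round(K[:2,2]+K[0,0]*th*c[:2]/r)
for k in (0,.01,.02,.03,.05):print('tcp-',k,pw(p-R.apply([0,0,k])))
for dz in (0,.02,-.02,-.04): print(dz,[pw(FT+FR.apply([x,-.130,.024+dz])) for x in (.054,-.056)],'base',[pw(FT+FR.apply([.13,-.095,.012+dz]))])
g=cv2.cvtColor(W['img'],cv2.COLOR_BGR2GRAY); w=(W['img'].min(2)>90).astype(np.uint8)
n,l,s,c=cv2.connectedComponentsWithStats(w); i=[j for j in range(1,n) if s[j,4]>1500]; print(s[i])
for v in range(120,360,20):
    r=g[v]; print(v, [int(x) for x in np.where(np.abs(np.diff(r.astype(int)))>45)[0]])
print(g[225:300:5,310:330:4])
rows()"
```

```text
[[309.70691628693146, 0.0, 321.5512743276691], [0.0, 309.70691628693146, 203.141421790476], [0.0, 0.0, 1.0]] cam [ 0.61891409 -0.37698416  0.14319609]
tcp- 0 [323. 244.]
tcp- 0.01 [323. 252.]
tcp- 0.02 [323. 260.]
tcp- 0.03 [323. 269.]
tcp- 0.05 [323. 292.]
0 [array([216., 145.]), array([241., 344.])] base [array([169.,   2.])]
0.02 [array([191., 152.]), array([227., 367.])] base [array([144.,  -7.])]
-0.02 [array([235., 140.]), array([253., 323.])] base [array([189.,  11.])]
-0.04 [array([251., 136.]), array([264., 305.])] base [array([206.,  18.])]
[[    0     0   232   331 46834]
 [  509     0    61    40  1738]]
120 [94, 109, 112, 169, 510, 526, 538, 542, 543, 564, 566, 573]
140 [14, 26, 55, 65, 78, 134, 137, 170, 200]
160 [8, 21, 22, 44, 78, 215]
180 [9, 11, 17, 20, 41, 52, 81, 217, 228]
200 [6, 10, 14, 37, 38, 55, 57, 71, 82, 218, 219, 230]
220 [11, 15, 16, 35, 36, 70, 89, 208]
240 [3, 7, 16, 17, 20, 72, 82, 95, 96, 184]
260 [10, 12, 16, 44, 50, 51, 67, 68, 169, 236]
280 [1, 15, 19, 37, 38, 50, 65, 154, 338]
300 [76, 77, 126, 127, 129, 604, 606, 611, 630]
320 [1, 151, 152, 153, 179, 180, 590, 591, 593, 606, 608, 621]
340 [13, 582, 585]
[[11 26 25 31 31]
 [12 12 10 14 32]
 [ 9 13 17 11 12]
 [12 16 13 11 12]
 [36 35 23 13 37]
 [70 71 50  8 73]
 [70 70 50 14 71]
 [67 69 43 12 75]
 [71 70 47 13 71]
 [70 70 37 13 59]
 [68 72 35 16 60]
 [67 67 34 14 49]
 [13 28 45 19 77]
 [17 15 31 21 27]
 [17 16 19 18 14]]
t 4.95 local [  -8.5 -169.8  -19.3] F [-0.9  0.1  0.2] open 4.6511901025408766e-05
```

The tip, the board and the cameras all agree on the pose, yet the tip is about 19 mm below the table plane with no contact force. It also passed through the board's position without moving it. I'll step further down carefully to see where solid contact begins.

Request:
carry_out:
  rows:
    - [0,0,0,0,0,0.007,1]
    - [0,0,0,0,0,0.014,1]
    - [0,0,0,0,0,0.02,1]
    - [0,0,0,0,0,0.02,1]

```text
t: 5.35
tool_pos: [0.5391, -0.3638, -0.0216]
tool_rot: [-2.958, -0.27, 0.022]
contact_force: [-5.2, 2.6, 14.8]
opening: -0.0
grip_force: 7.8
```

```bash
python3 -c "
from h import *
o=get_obs(); print(np.round(o['effort'],1),o['grip_force'])
rows()"
```

```text
[  1.  -40.4 -27.3   0.6  -1.6  -0. ] 7.77226198464632
t 5.35 local [  -8.2 -169.9  -21.6] F [-4.6  3.5 14.8] open -2.3526312690114e-05
```

Contact starts at a TCP reading of about -20.5 mm, so the effective fingertip is some 19 mm short of the reported TCP. I'll allow for that: lift so the tip's lowest edge is about 14 mm up, then push.

Request:
carry_out:
  rows:
    - [0,0,0,0,0,-0.065,1]
    - [0,0,0,0,0,-0.065,1]
    - [0,0,0,0,0,-0.065,1]

```text
t: 5.65
tool_pos: [0.5394, -0.3662, -0.0059]
tool_rot: [-2.957, -0.269, 0.021]
contact_force: [0.6, 0.2, -0.4]
opening: 0.0001
grip_force: 0.0
```

```bash
python3 -c "
from h import *
rows(*[(-.01,y,-.006,10,0) for y in (-.16,-.15,-.14,-.13,-.125)])"
```

```text
t 5.65 local [  -8.3 -172.3   -5.9] F [ 0.6  0.1 -0.4] open 9.366124477061351e-05
[0.0007, -0.0005, -0.0002] [-0.0056, -0.0404, 0.0073]
[0.0007, -0.0005, -0.0002] [-0.0057, -0.0732, 0.0131]
[0.0007, -0.0005, -0.0002] [-0.0057, -0.1061, 0.0188]
[0.0007, -0.0005, -0.0002] [-0.0057, -0.1389, 0.0245]
[0.0007, -0.0005, -0.0002] [-0.0058, -0.1553, 0.0274]
```

Request:
carry_out:
  rows:
    - [0,0,0,-0.003,-0.04,0.007,1]
    - [0,0,0,-0.005,-0.073,0.013,1]
    - [0,0,0,-0.005,-0.106,0.019,1]
    - [0,0,0,-0.005,-0.139,0.024,1]
    - [0,0,0,-0.005,-0.155,0.027,1]

```text
t: 6.15
tool_pos: [0.5288, -0.3184, -0.0063]
tool_rot: [-2.956, -0.27, 0.023]
contact_force: [0.1, -1.2, -0.0]
opening: 0.0003
grip_force: 0.5
```

```bash
cat >> h.py <<'E'
def edge():
    """local y of the board's inner edge, from the top camera (row of points along local x)"""
    T=get_image('top'); out=[]
    for x in (-.04,-.03,-.02):
        ys=np.arange(0.0,.1,.0005); v=[]
        for y in ys:
            u=proj(T,FT+FR.apply([x,y,.024])); px=cv2.getRectSubPix(T['img'],(1,1),(float(u[0]),float(u[1])))[0,0].astype(int); v.append(px[2]-px[0])
        v=np.array(v); k=np.where(v>50)[0]; out.append(round(ys[k[0]]*1000,1) if len(k) else None)
    return out
E
python3 -c "
from h import *
rows(*[(-.01,y,-.006,10,0) for y in (-.12,-.115,-.11,-.105,-.10)])
print(edge())"
```

```text
t 6.15 local [ -10.1 -123.4   -6.3] F [-0.1 -1.2 -0. ] open 0.00030567057547408084
[0.0003, -0.0001, -0.0] [0.0004, -0.0115, 0.0009]
[0.0003, -0.0001, -0.0] [0.0004, -0.0279, 0.0038]
[0.0003, -0.0001, -0.0] [0.0003, -0.0443, 0.0067]
[0.0003, -0.0001, -0.0] [0.0003, -0.0607, 0.0095]
[0.0003, -0.0001, -0.0] [0.0003, -0.0772, 0.0124]
[np.float64(48.5), np.float64(48.5), np.float64(48.0)]
```

The board now moves: its inner edge went from y≈32 to 48 mm. I'll keep pushing.

Request:
carry_out:
  rows:
    - [0,0,0,0,-0.02,0.002,1]
    - [0,0,0,0,-0.04,0.005,1]
    - [0,0,0,0,-0.06,0.008,1]
    - [0,0,0,0,-0.08,0.012,1]
    - [0,0,0,0,-0.095,0.015,1]

```text
t: 6.7
tool_pos: [0.524, -0.2912, -0.0053]
tool_rot: [-2.957, -0.269, 0.022]
contact_force: [-0.8, -2.0, -0.2]
opening: 0.0002
grip_force: 0.8
```

```bash
python3 -c "
from h import *
rows(*[(-.01,y,-.006,10,0) for y in (-.09,-.086,-.082)])
print(edge())"
```

```text
t 6.7 local [ -9.9 -95.8  -5.3] F [-1.2 -1.8 -0.2] open 0.00016315297212350977
[0.0006, -0.0004, -0.0002] [-0.0005, -0.0187, 0.0055]
[0.0006, -0.0004, -0.0002] [-0.0005, -0.0319, 0.0078]
[0.0006, -0.0004, -0.0002] [-0.0005, -0.045, 0.0101]
[np.float64(71.0), np.float64(72.0), np.float64(72.0)]
```

Request:
carry_out:
  rows:
    - [0,0,0,0,-0.01,0.001,1]
    - [0,0,0,0,-0.02,0.003,1]
    - [0,0,0,0,-0.03,0.004,1]
    - [0,0,0,0,-0.036,0.005,1]
    - [0,0,0,0,-0.036,0.005,1]

```text
t: 7.25
tool_pos: [0.5218, -0.2802, -0.0053]
tool_rot: [-2.956, -0.269, 0.023]
contact_force: [0.1, -0.5, 0.7]
opening: 0.0002
grip_force: 0.1
```

```bash
python3 -c "
from h import *
rows()
print(edge())"
```

```text
t 7.25 local [-10.  -84.6  -5.3] F [-0.  -0.5  0.7] open 0.00024345410544349746
[np.float64(83.0), None, np.float64(82.5)]
```

Nearly home. I'll take small steps until the force rises.

Request:
carry_out:
  rows:
    - [0,0,0,0,-0.005,0.001,1]
    - [0,0,0,0,-0.01,0.002,1]
    - [0,0,0,0,-0.015,0.0025,1]
    - [0,0,0,0,-0.015,0.0025,1]

```text
t: 7.7
tool_pos: [0.521, -0.2759, -0.0052]
tool_rot: [-2.956, -0.269, 0.023]
contact_force: [0.3, -0.4, -0.2]
opening: -0.0002
grip_force: 0.2
```

```bash
python3 -c "
from h import *
rows()"
```

```text
t 7.7 local [-10.  -80.2  -5.2] F [ 0.2 -0.4 -0.2] open -0.00019792145500335898
```

Request:
carry_out:
  rows:
    - [0,0,0,0,-0.007,0.001,1]
    - [0,0,0,0,-0.014,0.002,1]
    - [0,0,0,0,-0.014,0.002,1]
    - [0,0,0,0,-0.014,0.002,1]

```text
t: 8.1
tool_pos: [0.5224, -0.2748, -0.0036]
tool_rot: [-2.963, -0.269, 0.016]
contact_force: [3.4, -7.9, -1.4]
opening: 0.0002
grip_force: 3.8
```

```bash
python3 -c "
from h import *
rows()
print(edge())"
```

```text
t 8.1 local [ -8.5 -79.4  -3.6] F [ 1.9 -8.4 -1.4] open 0.00016047786667907398
[None, None, None]
```

Request:
carry_out:
  rows:
    - [0,0,0,0,-0.006,0.002,1]
    - [0,0,0,0,-0.012,0.004,1]
    - [0,0,0,0,-0.012,0.004,1]

```text
t: 8.45
tool_pos: [0.5231, -0.2744, -0.003]
tool_rot: [-2.971, -0.27, 0.011]
contact_force: [4.7, -14.4, -1.0]
opening: 0.0004
grip_force: 7.4
```

```bash
python3 -c "
from h import *
rows((-.01,-.11,-.005,10,0),(-.01,-.12,.06,10,0))"
```

```text
t 8.45 local [ -7.7 -79.1  -3. ] F [  2. -15.  -1.] open 0.0003582775374413036
[0.0051, -0.0023, -0.0002] [-0.0075, 0.1026, -0.0098]
[0.0051, -0.0023, -0.0002] [-0.0059, 0.1013, -0.229]
```

A firm stop: 15 N with no further travel, so the board is home. I'll back off and rise.

Request:
carry_out:
  rows:
    - [0,0,0,0,0.06,-0.01,1]
    - [0,0,0,0,0.1,-0.01,1]
    - [0,0,0,0,0.1,-0.2,1]
    - [0,0,0,0,0.1,-0.37,1]
    - [0,0,0,0,0.1,-0.54,1]

```text
t: 8.95
tool_pos: [0.529, -0.3229, 0.1406]
tool_rot: [-2.954, -0.269, 0.025]
contact_force: [0.9, -0.7, 0.2]
opening: 0.0001
grip_force: 0.0
```

```bash
cat >> h.py <<'E'
def lev(a,psi,gap,y=-.03,s=.085):
    n=np.array([np.sin(a),0,-np.cos(a)]); q=np.radians(psi)
    P=np.array([.045+s*np.cos(a),y,.103+s*np.sin(a)])-(.009+gap)*n+.019*np.array([np.sin(q),0,-np.cos(q)])
    return (*P,0,psi)
E
python3 -c "
from h import *
rows(lev(1.2,45,.03,-.12),lev(1.2,45,.03))"
```

```text
t 8.95 local [ -10.6 -127.9  140.6] F [ 0.8 -0.8  0.2] open 0.00013354200461779023
[-0.053, 0.2495, -0.0223] [0.2116, -0.0508, -0.1346]
[-0.053, 0.2495, -0.0223] [0.2113, -0.3461, -0.0821]
```

Request:
carry_out:
  rows:
    - [-0.053,0.25,-0.022,0.21,-0.05,-0.135,1]
    - [-0.053,0.25,-0.022,0.21,-0.05,-0.135,1]
    - [-0.053,0.25,-0.022,0.21,-0.05,-0.135,1]
    - [-0.053,0.25,-0.022,0.21,-0.05,-0.135,1]
    - [-0.053,0.25,-0.022,0.21,-0.05,-0.135,1]

```text
t: 9.45
tool_pos: [0.5904, -0.3043, 0.1836]
tool_rot: [-2.851, -0.261, -1.105]
contact_force: [0.5, 0.4, -0.3]
opening: 0.0003
grip_force: 0.0
```

```bash
python3 -c "
from h import *
rows(lev(1.2,45,.03,-.12),lev(1.2,45,.03))"
```

```text
t 9.45 local [  53.1 -120.7  183.6] F [ 0.6  0.3 -0.3] open 0.00031760273930195624
[-0.0021, 0.0144, -0.0008] [-0.0021, -0.0024, 0.0013]
[-0.0021, 0.0144, -0.0008] [-0.0027, -0.3024, 0.0034]
```

Request:
carry_out:
  rows:
    - [-0.002,0.014,0,0,-0.1,0.002,1]
    - [-0.002,0.014,0,0,-0.2,0.003,1]
    - [-0.002,0.014,0,0,-0.3,0.003,1]
    - [-0.002,0.014,0,0,-0.302,0.003,1]
    - [-0.002,0.014,0,0,-0.302,0.003,1]

```text
t: 9.95
tool_pos: [0.574, -0.2145, 0.1825]
tool_rot: [-2.829, -0.256, -1.158]
contact_force: [0.1, 0.2, 0.9]
opening: -0.0001
grip_force: 0.0
```

```bash
python3 -c "
from h import *
print(edge())
rows(lev(1.2,45,.02),lev(1.2,45,.01),lev(1.2,45,.0),lev(1.1,45,.0),lev(1.0,40,0))"
```

```text
[None, None, None]
t 10.0 local [ 53.3 -30.3 182.8] F [ 0.1 -0.7  0.1] open -8.922262284221008e-06
[-0.0009, 0.0024, -0.0012] [0.0131, -0.0009, 0.0291]
[-0.0009, 0.0024, -0.0012] [0.0268, -0.0008, 0.0595]
[-0.0009, 0.0024, -0.0012] [0.0404, -0.0008, 0.0899]
[-0.0009, 0.0024, -0.0012] [0.0535, -0.0008, 0.1152]
[-0.0009, -0.0254, -0.0011] [0.0585, -0.0007, 0.1415]
```

Request:
carry_out:
  rows:
    - [0,0,0,0.013,0,0.029,1]
    - [0,0,0,0.027,0,0.06,1]
    - [0,0,0,0.04,0,0.09,1]
    - [0,0,0,0.053,0,0.115,1]
    - [0,0,0,0.053,0,0.115,1]

```text
t: 10.5
tool_pos: [0.6097, -0.2081, 0.1683]
tool_rot: [-2.829, -0.256, -1.157]
contact_force: [-0.7, 0.1, 1.3]
opening: 0.0001
grip_force: 0.0
```

```bash
python3 -c "
from h import *
rows(*[lev(a,p,0) for a,p in ((1.0,42),(.9,40),(.8,38),(.7,36),(.6,34))])"
```

```text
t 10.5 local [ 89.5 -29.7 168.3] F [-0.7  0.2  1.3] open 0.00014545921503263793
[-0.0014, -0.0139, -0.0013] [0.0087, 0.0012, 0.0225]
[-0.0015, -0.025, -0.0012] [0.0143, 0.0013, 0.0497]
[-0.0015, -0.0362, -0.0012] [0.0172, 0.0014, 0.0775]
[-0.0015, -0.0473, -0.0012] [0.0172, 0.0015, 0.1056]
[-0.0015, -0.0584, -0.0012] [0.0144, 0.0017, 0.1338]
```

Request:
carry_out:
  rows:
    - [0,-0.014,0,0.009,0,0.022,1]
    - [0,-0.025,0,0.014,0,0.05,1]
    - [0,-0.036,0,0.017,0,0.078,1]
    - [0,-0.047,0,0.017,0,0.106,1]
    - [0,-0.058,0,0.014,0,0.134,1]

```text
t: 11.0
tool_pos: [0.6399, -0.2029, 0.1436]
tool_rot: [-2.938, -0.266, -0.899]
contact_force: [-4.1, -0.3, 2.5]
opening: -0.0001
grip_force: 2.6
```

```bash
python3 -c "
from h import *
rows(*[lev(a,p,0) for a,p in ((.5,32),(.4,29),(.3,26),(.2,23),(.12,20))])"
```

```text
t 11.0 local [120.2 -30.  143.6] F [-4.1  0.4  2.5] open -6.173139523537623e-05
[-0.0011, -0.0113, -0.0009] [-0.0008, -0.0, 0.0319]
[-0.0011, -0.028, -0.0009] [-0.0052, 0.0001, 0.0601]
[-0.0011, -0.0447, -0.0009] [-0.0124, 0.0002, 0.0879]
[-0.0012, -0.0613, -0.0008] [-0.0224, 0.0003, 0.1151]
[-0.0012, -0.078, -0.0008] [-0.033, 0.0004, 0.1359]
```

The lever is being pushed (about 5 N). I'll continue over the dead point.

Request:
carry_out:
  rows:
    - [0,-0.011,0,-0.001,0,0.032,1]
    - [0,-0.028,0,-0.005,0,0.06,1]
    - [0,-0.045,0,-0.012,0,0.088,1]
    - [0,-0.061,0,-0.022,0,0.115,1]
    - [0,-0.078,0,-0.033,0,0.136,1]

```text
t: 11.5
tool_pos: [0.6544, -0.2, 0.1041]
tool_rot: [-3.047, -0.276, -0.536]
contact_force: [0.8, -1.4, 0.5]
opening: 0.0004
grip_force: 0.0
```

```bash
python3 -c "
from h import *
rows(*[lev(a,p,0) for a,p in ((.12,20),(.06,18),(.03,16))])"
```

```text
t 11.5 local [134.9 -29.8 104.1] F [ 0.5 -1.5  0.5] open 0.0003625620805167327
[-0.0013, 0.0001, -0.0007] [-0.0002, 0.0006, -0.0006]
[-0.0013, -0.011, -0.0007] [-0.005, 0.0007, 0.0163]
[-0.0013, -0.0221, -0.0007] [-0.0089, 0.0008, 0.0245]
```

The force fell to zero, so the lever has snapped through. I'll press lightly to confirm it is on its stop.

Request:
carry_out:
  rows:
    - [0,-0.011,0,-0.005,0,0.016,1]
    - [0,-0.022,0,-0.009,0,0.026,1]
    - [0,-0.022,0,-0.009,0,0.032,1]
    - [0,-0.022,0,-0.009,0,0.032,1]

```text
t: 11.9
tool_pos: [0.6555, -0.1999, 0.0958]
tool_rot: [-3.068, -0.28, -0.435]
contact_force: [-4.5, 0.4, 6.4]
opening: 0.0
grip_force: 3.3
```

```bash
python3 -c "
from h import *
rows()"
```

```text
t 11.9 local [136.1 -29.9  95.8] F [-4.4  1.2  6.4] open 2.9962914021086467e-05
```

Contact at the stop, as predicted for an angle of about 1.15. I'll retreat straight up and away, clear of the cameras' views.

Request:
carry_out:
  rows:
    - [0,0,0,0,0,-0.15,1]
    - [0,0,0,0,0,-0.3,1]
    - [0,0,0,0,0,-0.45,1]
    - [0,0,0,0,0.16,-0.5,1]
    - [0,0,0,0,0.32,-0.5,1]

```text
t: 12.4
tool_pos: [0.6331, -0.3039, 0.2443]
tool_rot: [-3.072, -0.283, -0.446]
contact_force: [0.6, -0.2, 0.1]
opening: 0.0
grip_force: 0.0
```

Request:
carry_out:
  rows:
    - [0,0,0,0,0.16,0,1]
    - [0,0,0,0,0.32,0,1]
    - [0,0,0,0,0.48,0,1]
    - [0,0,0,0,0.6,0,1]
    - [0,0,0,0,0.6,0,1]

```text
t: 12.9
tool_pos: [0.6629, -0.484, 0.2344]
tool_rot: [-3.069, -0.272, -0.431]
contact_force: [-0.7, 0.3, -0.3]
opening: -0.0001
grip_force: 0.0
```

```bash
python3 -c "
from h import *
rows()
T=get_image('top');S=get_image('scene')
a=cv2.resize(T['img'][180:280,335:445],(400,364),interpolation=cv2.INTER_CUBIC);b=cv2.resize(S['img'][180:280,205:315],(400,364),interpolation=cv2.INTER_CUBIC)
cv2.imwrite('pics/p6.png',np.hstack([a,b])); print(edge())"
```

```text
t 12.9 local [  91.8 -310.6  234.4] F [-0.6  0.4 -0.3] open -0.00012320469475386346
[None, None, None]
```

View pics/p6.png

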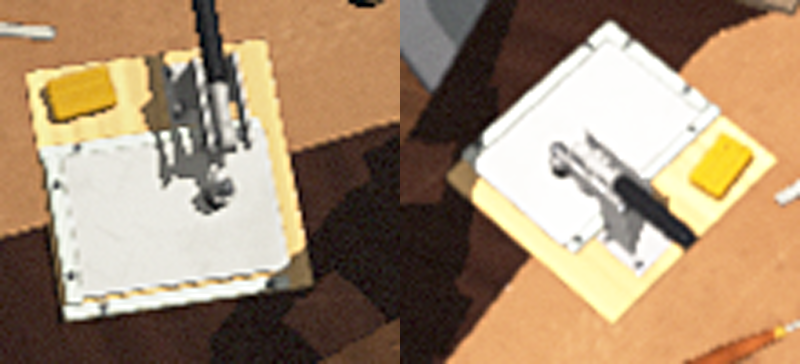

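The board lies home against the stop: no gap at (70,230) in the left view or along (660,60) in the right view. The lever is down, with the grip level at (205,40) and (655,210), and the foot is on the board at (212,190). The beeswax has not moved.

```bash
python3 -c "
from station import finish_job
print(finish_job())"
```

```text
the job is handed in; nothing more can be done
None
```

The board is pushed home against the end stop, the toggle lever is snapped over its dead point and locked with the foot on the board, nothing else looks moved, and the job was handed in at about 13 s; the fingertips made contact about 19 mm short of the reported TCP, so I allowed for that in the moves.

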